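# Fit the hanging rail of a flat-pack parts cabinet and lock its cam

### The arm

A 7-joint arm with a two-finger parallel gripper is mounted at the origin on the work surface. World frame = base frame: x ahead of the robot, y to its left, z up, the work surface at z = 0. Lengths are in m, angles in rad, forces in N, time in s.
With the tool pointing down it reaches from about 0.4 to 0.875 m from the base axis. Payload 19.3 kg.
Tool frame: the origin (TCP) lies at the very end of the fingers, on their centre line; the grasp point (between the pads) lies 19 mm behind it; z points along the fingers, y is the line along which they close (so a half turn about z gives the same grasp; the last joint's range is limited). The gripper opens to 85 mm and grips with 20 to 120 N. Pads are 22 mm wide; open, the fingers measure 114 mm over their backs; the gripper's body (76 mm by 85 mm) begins 54 mm behind the grasp point. The pads swing forward as they close: fully open they stand 13 mm farther back than shut.
Start: joints at [1.227, 0.521, -0.036, 1.599, 0.021, 1.021, -0.113], TCP at [0.169, -0.602, 0.231] pointing down, gripper open.
Joint ranges: [-2.91, 2.91], [-0.3, 2.13], [-1.5, 1.42], [0.17, 2.43], [-1.26, 4.41], [0.16, 1.93], [-2.52, 2.52]. Speed limits (rad/s): [1.89, 1.89, 2.39, 2.39, 3.01, 3.01, 3.01].

### API

Orientations are given as [roll, pitch, yaw] about the fixed x, y, z axes, in that order (R = Rz(yaw) Ry(pitch) Rx(roll)).
In Python, from workcell import bot gives the robot as it stands.
- The arm moves only by the tool servo_tool, never from a script. Its argument "plan" is a list of rows, each a list of 7 numbers: the finger opening in cm, from 0 to 8.54, then the shift along the tool's x, y, z in cm, then the turn, a rotation vector about the tool's x, y, z in degrees. In form: [[fingers, x, y, z, wx, wy, wz], ...]. A call has 1 to 10 rows; each row is the pose to reach, as a shift and turn from the pose commanded when the call began, along the tool's axes at that moment; what a row does not reach only later rows make up. A row lasts 1/10 s, in which the tool goes at most 50 mm and 8.59 degrees, less where a joint would pass 70% of its speed; a pose out of reach is approached as far as the arm can. A call with a gripper value outside its range is refused whole. The fingers move at their own pace and stop on an object; "force" is the grip in N (left out, the last holds). Time passes only in rows, so rows that repeat a pose let the fingers close. It gives the time, the measured TCP pose, the force, the opening and the grip force at its end, in the units of the state.
- bot.observe(): the state, without advancing time (a new reading comes with each control period).
- bot.grab_frame(name): name is "scene" or "side" or "wrist"; returns a dict with "frame" (400x640x3 uint8, blue, green, red), "mtx" (3x3 intrinsics, pixels), "R" (3x3) and "t" (3): a world point X has camera coordinates R X + t; the wrist camera has in their place "T_tool_cam" (4x4, takes a point from camera to tool coordinates, whose origin is the TCP and whose axes are the flange's). Camera axes: x right, y down, z forward; pixel columns grow to the right and rows downward; lengths in m; the calibration is good to about 2 mm. A picture is of the moment at which its call begins: read the wrist's pose just before it. There is no depth.
- bot.job_done(): hands the job in; it is judged then, once.
The state is a dict: "clock": time; "qpos": joint angles; "qd": joint speeds; "joint_efforts": joint torques, N m; "position": TCP position; "tool_rot": TCP orientation; "force": force on the tool from outside, world axes, zero at the start; "moment": the same for the moment, N m; "grip_width": finger opening in m; "finger_force": force on a finger pad.
Only numpy, scipy, OpenCV 4.12 (cv2) and the standard library are available. Lean on these libraries where they do the work, as an engineer would, in place of code of your own. Each camera call takes 0.05 s, during which the arm holds its last target. There are 200 camera calls.

### The job

Fit the loose cabinet rail to the upright side panel: slide the rail's cam-lock end onto the panel's two dowels and cam bolt until it meets the panel. Then take the broad flat screwdriver from the rack and turn the cam lock about a quarter turn clockwise, until it holds the rail tight against the panel, and stand the screwdriver back in any hole of the rack. Do not knock over the other goods on the table.

Things in the scene. Friction and masses are not known exactly. Their poses are not given: they have to be found in the camera images.
- side_panel: Fixed: beech-coloured cabinet side panel, 25 mm thick, 240 long (y -50 to +190), 100 high, on its long edge, two aluminium squares behind, clips on its top edge (8 mm out from the face, up to z 112). Origin on the table, in the plane of the inner face (towards the robot), below the joint. x points level into the panel, the way the rail is pushed; y along the panel; z up.
- dowel_left (a point): Root of one wooden dowel, on the panel's inner face at y +20, z 12.5 mm. It sticks out along the panel's -x: 8 mm thick, 14 mm long, its last 4 mm tapered.
- dowel_right (a point): Root of the other, equal dowel, on the inner face at y -20, z 12.5 mm.
- bolt_head (a point): Centre of the cam bolt's 9 mm ball head, 29.5 mm out from the panel's inner face, at y 0, z 12.5 mm, midway between the dowels (its end is 34 mm out); steel neck 4.4 mm thick.
- rail: Loose: the hanging rail, a beech-coloured board 240 long (x), 60 wide (y), 25 mm thick, 0.19 to 0.31 kg, flat on the table. Origin at the centre of its underside. The +x end, with the cam lock, is the one to fit; the other has only an empty round pocket. It starts with +x within 30 degrees of the way it is to be pushed. Flat on the table, its holes are at the dowels' height.
- rail_end (a point): Centre of the rail's drilled end face (rail x +120, y 0, z 12.5 mm). In this face: holes of 9.6 mm, 17 deep, at y +20 and -20 for the dowels, and one of 13 mm at y 0 for the bolt. When home, it lies on the panel's inner face, 12.5 mm above the panel's origin.
- cam_face (a point): Centre of the cam lock's top face, on its axis (rail x +86, y 0, z 25 mm); axes as the rail's. The cam is a grey zinc disc of 35 mm, flush with the rail's top, with a cross recess 5.5 mm deep: two slots at right angles, 3.4 mm wide, 23 mm long, upper edges bevelled 1.6 mm. At joint value 0 the slots lie along the rail's x and y; they turn with the cam.
- cam (a joint): Turn of the cam lock in rad, growing clockwise seen from above, from -0.15 to 2.6; a quarter turn is enough; it stays where left. Near 0 it is open and lets the ball head in; from about 0.5 its lip takes the ball, if the rail is within 3 mm of the panel, and draws the rail in, fully from 1.2. It turns with 0.05 N m, up to about 0.4 N m when tight; the blade has some 0.2 rad of play.
- driver: Loose: the broad flat screwdriver, 0.10 to 0.16 kg, 150 mm long, upright in the rack, blade down. Origin at the middle of the blade's tip, z up along the tool. Blade 14 mm wide (y), 1.8 mm thick (x) up to z 8, then 3 mm. Shank 8 mm thick to z 75. Black six-sided handle z 75 to 150, 28 mm across its flats, which face along x and every 60 degrees from it. Starts centred in its hole.
- slim_driver: Loose bystander: a slim round-handled screwdriver, 125 mm long, handle 19 to 25 mm, in another hole of the rack; origin at its tip. Not needed.
- rack: Fixed: a grey plastic block for screwdrivers, 180 mm (x) by 50 mm (y) by 85 mm high, origin at the centre of its underside; three upright through-holes of 18 mm in a row along its x axis, 60 mm apart. A screwdriver hangs in a hole with its handle resting on the block (driver origin then 10 mm above the table).
- rack_hole0 (a point): Centre of the mouth of the rack's hole at its x -60 mm, 85 mm above the table.
- rack_hole1 (a point): Centre of the mouth of the rack's middle hole, 85 mm above the table.
- rack_hole2 (a point): Centre of the mouth of the rack's hole at its x +60 mm, 85 mm above the table.
- oil_jug: Bystander: grey oil jug with a paper label, 70 x 110 x 225 mm high, standing; origin at the centre of its foot.
- coil_box: Bystander: blue and white part box, 70 x 90 x 150 mm high, standing; origin at the centre of its foot.
- oil_filter: Bystander: white oil filter, 76 mm thick, 90 mm high, standing; origin at the centre of its foot.
Not all that is in view belongs to the job. Leave any orange look-alike of the rack alone.

How it is judged:
By the outcome, as a careful person would: the job done as asked, in the order asked, and still so for the second after the job is handed in, with the robot touching nothing.
It also fails if it takes over 64 s, if anything falls off the work surface, if the arm or the gripper's body presses on something with over 40 N, if the wrist force passes 120 N, or if a joint passes its speed limit or range.

## Working session

There is one attempt and no reset: what is moved stays moved. The work goes in short steps, Python scripts to look and compute and a tool call to move; the robot and the scene stay as the last step left them, time stands still between calls to the robot, and variables do not carry over. Pictures are saved under pics/ and viewed, at most 10 in all, crops included, and the job is handed in when it is done.

Besides the shell and the picture viewer there is one more tool, called after "Emit:" in YAML: its name, and indented under it one key for each argument. servo_tool: Moves the arm, as the interface text tells. Its arguments: {"type":"object","properties":{"plan":{"type":"array","items":{"type":"array","items":{"type":"number"}}},"force":{"type":"number"}},"required":["plan"]}

```bash
mkdir -p pics
python3 - <<'E'
from workcell import bot
import cv2,numpy as np
s=bot.observe();print({k:np.round(v,3).tolist() for k,v in s.items()})
f=[bot.grab_frame(n) for n in("scene","side","wrist")]
for n,g in zip(("scene","side","wrist"),f):
    cv2.imwrite(f"pics/{n}0.png",g["frame"]);print(n,{k:np.round(v,4).tolist() for k,v in g.items() if k!="frame"})
E
```

```text
{'clock': 0.0, 'qpos': [1.227, 0.522, -0.036, 1.6, 0.021, 1.021, -0.113], 'qd': [-0.001, -0.001, -0.001, -0.001, -0.001, -0.001, -0.001], 'joint_efforts': [-0.006, -92.716, 1.978, -36.996, 0.018, 0.008, -0.0], 'position': [0.169, -0.601, 0.231], 'tool_rot': [-3.14, 0.0, 0.274], 'force': [0.314, -0.338, -0.42], 'moment': [0.013, 0.04, 0.05], 'finger_force': 0.0, 'grip_width': 0.085}
scene {'mtx': [[458.021, 0.0, 316.9623], [0.0, 458.021, 196.9816], [0.0, 0.0, 1.0]], 'R': [[0.8469, 0.5318, 0.0], [0.2856, -0.4548, -0.8435], [-0.4486, 0.7144, -0.5371]], 't': [-0.423, -0.0655, 1.701]}
side {'mtx': [[415.3118, 0.0, 319.1823], [0.0, 415.3118, 201.473], [0.0, 0.0, 1.0]], 'R': [[-0.9964, -0.0848, 0.0015], [-0.0538, 0.6191, -0.7835], [0.0655, -0.7807, -0.6214]], 't': [0.4859, 0.0942, 1.1177]}
wrist {'mtx': [[327.8081, 0.0, 317.9324], [0.0, 327.8081, 198.9665], [0.0, 0.0, 1.0]], 'T_tool_cam': [[-0.0013, -0.9477, -0.3191, 0.0818], [1.0, -0.0014, 0.0001, -0.0011], [-0.0005, -0.3191, 0.9477, -0.1423], [0.0, 0.0, 0.0, 1.0]]}
```

View pics/scene0.png

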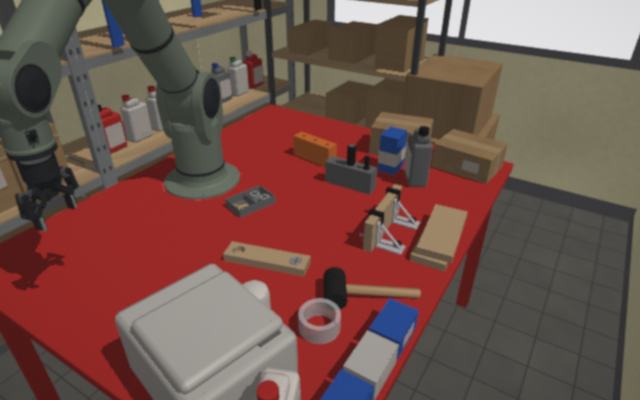

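View pics/side0.png

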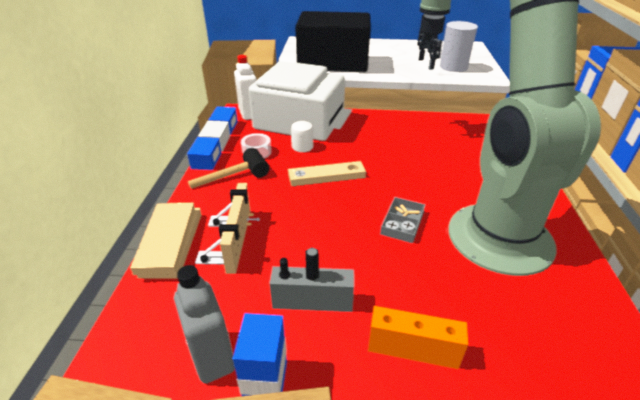

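Scene and side views: the rail lies with its cam end near side px (302,174). The panel is at side px (225-245, 185-270) with the bolt pointing right near (258,218). The grey rack is at side px (270-355, 268-310), with the broad driver at (312,262) and the slim one at (284,268). I'll cast rays for rough positions.

```bash
cat > h.py <<'E'
import cv2,numpy as np
from workcell import bot
from scipy.spatial.transform import Rotation as Ro
def pose(s): return Ro.from_euler('xyz',s["tool_rot"]).as_matrix(),np.array(s["position"])
def shot(name,save=None):
    s=bot.observe();g=bot.grab_frame(name)
    if name=="wrist":
        R,p=pose(s);T=g["T_tool_cam"];Rc=R@T[:3,:3];c=R@T[:3,3]+p
    else: Rc=g["R"].T;c=-Rc@g["t"]
    if save: cv2.imwrite(f"pics/{save}.png",g["frame"])
    return dict(im=g["frame"],K=g["mtx"],R=Rc,c=c)
def cast(v,uv,z):
    d=v["R"]@np.linalg.solve(v["K"],np.array([uv[0],uv[1],1.]));return v["c"]+d*(z-v["c"][2])/d[2]
def proj(v,X):
    q=v["K"]@(v["R"].T@(np.array(X)-v["c"]));return q[:2]/q[2]
def togo(X,yaw=None):
    "shift in tool axes (cm) from now to put the TCP at X; turn about tool z (deg)"
    s=bot.observe();R,p=pose(s)
    return np.round(R.T@(np.array(X)-p)*100,2), None if yaw is None else np.round(-np.degrees(yaw-s["tool_rot"][2]),2)
E
python3 - <<'E'
from h import *
v=shot("side");w=shot("scene")
for n,uv,z in [("cam",(302,174),.025),("railL",(290,176),.02),("railR",(365,168),.02),("bolt",(258,218),.0125),("panel top near",(240,187),.1),("panel top far",(224,268),.1),("rack top tl",(271,268),.085),("tr",(354,270),.085),("driver",(312,276),.085),("slim",(284,276),.085)]: print(n,cast(v,uv,z).round(3))
for n,uv,z in [("cam",(297,261),.025),("pocket",(238,249),.025),("driver",(351,163),.1),("panel top near",(372,215),.1),("panel top far",(398,190),.1)]: print("scene",n,cast(w,uv,z).round(3))
g=cv2.inRange(cv2.cvtColor(v["im"],cv2.COLOR_BGR2HSV),(12,50,120),(30,200,255))
n,l,st,c=cv2.connectedComponentsWithStats(g)
print([(st[i].tolist(),c[i].round(1).tolist()) for i in range(1,n) if st[i][4]>150])
E
```

```text
cam [ 0.56  -0.211  0.025]
railL [ 0.597 -0.204  0.02 ]
railR [ 0.362 -0.27   0.02 ]
bolt [ 0.659 -0.005  0.012]
panel top near [ 0.705 -0.027  0.1  ]
panel top far [0.671 0.264 0.1  ]
rack top tl [0.574 0.242 0.085]
tr [0.392 0.232 0.085]
driver [0.481 0.257 0.085]
slim [0.542 0.262 0.085]
scene cam [ 0.573 -0.221  0.025]
scene pocket [ 0.4   -0.268  0.025]
scene driver [0.49  0.239 0.1  ]
scene panel top near [ 0.694 -0.009  0.1  ]
scene panel top far [0.702 0.16  0.1  ]
[([0, 0, 276, 400, 56555], [90.3, 140.6]), ([594, 0, 46, 26, 621], [623.7, 8.3]), ([574, 14, 63, 70, 1616], [596.6, 38.5]), ([590, 50, 50, 166, 4082], [618.7, 122.8]), ([343, 87, 163, 29, 3227], [421.2, 99.4]), ([189, 161, 59, 27, 419], [217.8, 174.4]), ([288, 162, 77, 24, 1181], [327.4, 173.0]), ([563, 165, 77, 122, 2918], [601.5, 214.4]), ([219, 195, 34, 78, 1251], [234.3, 232.8]), ([131, 202, 70, 76, 3661], [165.5, 240.1]), ([33, 374, 138, 26, 1812], [85.3, 391.0]), ([218, 387, 113, 13, 808], [289.4, 395.0])]
```

Run:
```python
from h import *
print(togo((.56,-.12,.25),.25))
```

```text
(array([ 50.67, -35.79,  -1.88]), np.float64(1.36))
```

Emit:
servo_tool:
  plan:
    - [8.5,5,-3.6,-2,0,0,0]
    - [8.5,10,-7.2,-2,0,0,0]
    - [8.5,15,-10.8,-2,0,0,0]
    - [8.5,20,-14,-2,0,0,0]
    - [8.5,25,-18,-2,0,0,0]
    - [8.5,30,-21,-2,0,0,0]
    - [8.5,35,-25,-2,0,0,0]
    - [8.5,40,-28,-2,0,0,0]
    - [8.5,45,-32,-2,0,0,0]
    - [8.5,50.5,-36,-2,0,0,0]

```text
clock: 1.25
position: [0.4826, -0.2132, 0.2514]
tool_rot: [3.141, -0.0, 0.274]
force: [1.1, -1.0, 0.4]
grip_width: 0.085
finger_force: 0.0
```

Emit:
servo_tool:
  plan:
    - [8.5,0,0,0,0,0,0]
    - [8.5,0,0,0,0,0,0]

```text
clock: 1.45
position: [0.4821, -0.214, 0.2511]
tool_rot: [-3.141, 0.0, 0.276]
force: [0.2, -1.4, 0.3]
grip_width: 0.0849
finger_force: 0.0
```

Run:
```python
from h import *
s=bot.observe();print(s["clock"],s["position"],s["tool_rot"],np.abs(s["qd"]).max())
shot("wrist","w1")
```

```text
1.45 [ 0.48209154 -0.2139519   0.25110998] [-3.14134866e+00  2.28037293e-04  2.76090258e-01] 0.038796839625282985
```

View pics/w1.png

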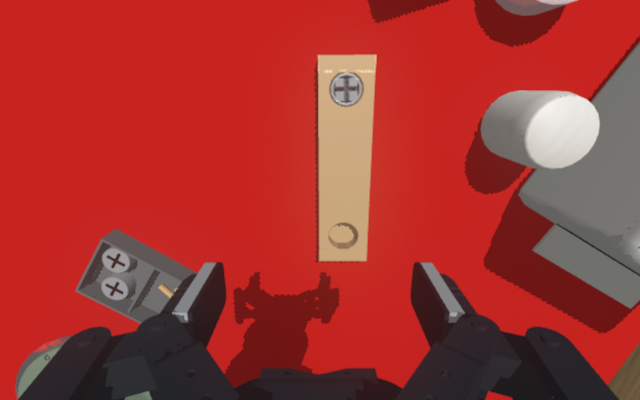

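The wrist view shows the rail upright in the picture: cam at (346,88), pocket at (343,236), drilled end at row 55. No obstacles lie between the fingers and the rail.

```bash
cat >> h.py <<'E'
def rail(v,z=.025):
    "rail: cam centre, pocket-end mid, yaw, width, from the long edges of the beech mask on its top plane"
    h=cv2.cvtColor(v["im"],cv2.COLOR_BGR2HSV);m=cv2.inRange(h,(10,40,60),(30,200,255))
    m=cv2.morphologyEx(m,cv2.MORPH_CLOSE,np.ones((5,5)));cs,_=cv2.findContours(m,0,2)
    c=max(cs,key=cv2.contourArea);P=np.array([cast(v,p,z)[:2] for p in c[:,0]],np.float32)
    r=cv2.minAreaRect(P);return r,cv2.boxPoints(r)
E
python3 - <<'E'
from h import *
v=shot("wrist");r,b=rail(v);print(r,b)
print(cast(v,(346,88.5),.025),cast(v,(343,236),.025))
a=(cast(v,(346,88.5),.025)-cast(v,(343,236),.025));print(np.linalg.norm(a),np.arctan2(a[1],a[0]))
E
```

```text
((0.4849693775177002, -0.24323146045207977), (0.23962178826332092, 0.06016405671834946), 15.846988677978516) [[ 0.3614975  -0.2470094 ]
 [ 0.37792644 -0.30488685]
 [ 0.60844123 -0.23945352]
 [ 0.5920123  -0.18157607]]
[ 0.5679794  -0.22090539  0.025     ] [ 0.40226119 -0.26831242  0.025     ]
0.17236575694217587 0.2786286437774446
```

Run:
```python
from h import *
print(togo((.58,-.01,.22),.1))
```

```text
(array([ 15.07, -17.15,   3.11]), np.float64(9.89))
```

Emit:
servo_tool:
  plan:
    - [8.5,3,-3.5,1,0,0,2]
    - [8.5,6,-7,2,0,0,5]
    - [8.5,9,-10.5,3,0,0,8]
    - [8.5,12,-14,3,0,0,10]
    - [8.5,15,-17,3,0,0,10]
    - [8.5,15,-17,3,0,0,10]
    - [8.5,15,-17,3,0,0,10]
    - [8.5,15,-17,3,0,0,10]

```text
clock: 2.35
position: [0.5797, -0.0127, 0.2213]
tool_rot: [3.141, 0.0, 0.097]
force: [-0.3, -0.7, -0.4]
grip_width: 0.0849
finger_force: 0.0
```

Run:
```python
from h import *
s=bot.observe();print(s["clock"],s["position"],s["tool_rot"],np.abs(s["qd"]).max())
v=shot("wrist","w2");np.savez("w2.npz",**v)
```

```text
2.35 [ 0.57968228 -0.01272717  0.22127004] [3.14083796e+00 4.20211875e-04 9.67865502e-02] 0.006864426493522068
```

View pics/w2.png

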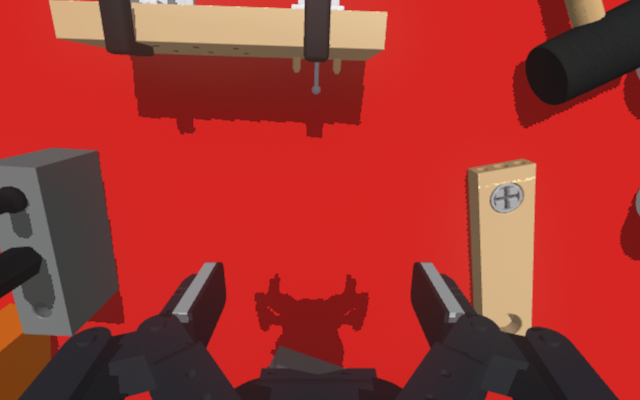

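The wrist view shows the bolt head at (316,90), dowel tips near (297,70) and (337,70), and the panel's inner face bottom near rows 45-60. I'll measure these numerically.

Run:
```python
from h import *
v=dict(np.load("w2.npz"));im=v["im"].astype(int)
h=cv2.cvtColor(v["im"],cv2.COLOR_BGR2HSV)
nr=((im[:,:,1]-im[:,:,2]*0.45)>0)
for r in range(58,97,2):
    x=np.flatnonzero(nr[r,280:360])+280
    runs=np.split(x,np.flatnonzero(np.diff(x)>1)+1) if len(x) else []
    print(r,[(int(q[0]),int(q[-1])) for q in runs])
# top inner edge of the panel: strongest brightness step down the column
e=[]
for c in list(range(150,295,6))+list(range(340,380,6)):
    g=np.diff(cv2.GaussianBlur(v["im"],(3,3),0)[25:56,c,1].astype(int));k=np.argmin(g[:]);e.append((c,25+k+.5,g[k]))
print([(a,b,int(d)) for a,b,d in e])
```

```text
58 [(283, 359)]
60 [(292, 300), (307, 325), (333, 359)]
62 [(292, 300), (314, 319), (333, 341)]
64 [(292, 300), (314, 319), (333, 340)]
66 [(292, 300), (314, 319), (333, 340)]
68 [(292, 300), (314, 318), (332, 340)]
70 [(293, 299), (314, 318), (333, 340)]
72 [(294, 298), (314, 318), (334, 339)]
74 [(314, 318), (336, 337)]
76 [(314, 318)]
78 [(314, 318)]
80 [(314, 318)]
82 [(314, 318)]
84 [(314, 318)]
86 [(313, 319)]
88 [(312, 320)]
90 [(312, 320)]
92 [(312, 319)]
94 [(315, 316)]
96 []
[(150, np.float64(40.5), -31), (156, np.float64(41.5), -33), (162, np.float64(41.5), -34), (168, np.float64(41.5), -34), (174, np.float64(41.5), -33), (180, np.float64(41.5), -32), (186, np.float64(42.5), -34), (192, np.float64(42.5), -35), (198, np.float64(42.5), -34), (204, np.float64(42.5), -33), (210, np.float64(43.5), -32), (216, np.float64(43.5), -34), (222, np.float64(43.5), -34), (228, np.float64(43.5), -33), (234, np.float64(43.5), -33), (240, np.float64(44.5), -34), (246, np.float64(44.5), -35), (252, np.float64(44.5), -36), (258, np.float64(44.5), -34), (264, np.float64(44.5), -34), (270, np.float64(45.5), -35), (276, np.float64(45.5), -36), (282, np.float64(45.5), -36), (288, np.float64(45.5), -34), (294, np.float64(45.5), -33), (340, np.float64(47.5), -36), (346, np.float64(47.5), -35), (352, np.float64(47.5), -34), (358, np.float64(48.5), -36), (364, np.float64(48.5), -38), (370, np.float64(48.5), -38), (376, np.float64(48.5), -36)]
```

Run:
```python
from h import *
v=dict(np.load("w2.npz"))
c=np.r_[150:295:6,340:380:6];y=np.array([40.5]+[41.5]*5+[42.5]*4+[43.5]*5+[44.5]*5+[45.5]*5+[47.5]*3+[48.5]*4)
p=np.polyfit(c,y,1);A,B=[cast(v,(u,np.polyval(p,u)),.1) for u in(150,376)]
yaw=np.arctan2(*(A-B)[[1,0]])-np.pi/2;print("panel yaw",yaw,A,B)
L=cast(v,(296.1,71),.0125);Rr=cast(v,(336.6,72),.0125);H=cast(v,(316.1,90.3),.0125)
print("dowels",L,Rr,np.linalg.norm(L-Rr),"yaw",np.arctan2(*(L-Rr)[[1,0]])-np.pi/2,"bolt",H)
n=np.array([np.cos(yaw),np.sin(yaw)]);t=np.array([-n[1],n[0]])
for q in(L,Rr,H,A,B):print((q[:2]-H[:2])@n,(q[:2]-H[:2])@t)
r,b=rail(v);print("rail?",r)
```

```text
panel yaw 0.06437899799071056 [0.68195262 0.12103484 0.1       ] [ 0.69258435 -0.04387986  0.1       ]
dowels [0.67532962 0.01913622 0.0125    ] [ 0.67826358 -0.02123229  0.0125    ] 0.040474988192301074 yaw 0.0725519026525725 bolt [ 0.65901999 -0.00245776  0.0125    ]
0.017665084880081533 0.020499974443317727
0.017995879417092745 -0.01997366196535199
0.0 0.0
0.030829964558433252 0.12176141398071298
0.03082996455843324 -0.04349563705523747
rail? ((0.49396955966949463, -0.23539915680885315), (0.23326244950294495, 0.07015563547611237), 16.019954681396484)
```

Run:
```python
from h import *
print(togo((.4753,-.2459,.12),.277),togo((.4753,-.2459,.006),.277))
```

```text
(array([-12.64,  22.2 ,  10.15]), np.float64(-10.34)) (array([-12.64,  22.19,  21.55]), np.float64(-10.34))
```

Emit:
servo_tool:
  plan:
    - [8.5,-2.5,4.5,1.5,0,0,-3]
    - [8.5,-5,9,3,0,0,-6]
    - [8.5,-7.5,13.5,5,0,0,-10.34]
    - [8.5,-10,18,7,0,0,-10.34]
    - [8.5,-12.64,22.2,10,0,0,-10.34]
    - [8.5,-12.64,22.2,12,0,0,-10.34]
    - [8.5,-12.64,22.2,15,0,0,-10.34]
    - [8.5,-12.64,22.2,18,0,0,-10.34]
    - [8.5,-12.64,22.2,20.5,0,0,-10.34]
    - [8.5,-12.64,22.2,21.5,0,0,-10.34]

```text
clock: 3.4
position: [0.4746, -0.2448, 0.0046]
tool_rot: [-3.14, 0.002, 0.278]
force: [-0.1, -1.0, 0.5]
grip_width: 0.0848
finger_force: 0.0
```

Emit:
servo_tool:
  plan:
    - [8.5,0,0,0,0,0,0]
    - [5.5,0,0,0,0,0,0]
    - [5.5,0,0,0,0,0,0]
    - [5.5,0,0,0,0,0,0]
    - [5.5,0,0,0,0,0,0]
    - [5.5,0,0,0,0,0,0]
  force: 60

```text
clock: 4.0
position: [0.477, -0.2447, 0.0079]
tool_rot: [3.14, -0.002, 0.279]
force: [-2.1, 0.2, 11.9]
grip_width: 0.0582
finger_force: 62.7
```

Run:
```python
from h import *
s=bot.observe();print(s["position"],s["tool_rot"],s["force"])
v=shot("wrist","w3");np.savez("w3.npz",**v)
h=cv2.cvtColor(v["im"],cv2.COLOR_BGR2HSV);m=cv2.inRange(h,(10,40,60),(30,200,255))
R,p=pose(s)
for r in range(5,200,20):
    x=np.flatnonzero(m[r]);
    if len(x): print(r,x[0],x[-1],[np.round(R.T@(cast(v,(u,r),.025)-p)*1000,1) for u in(x[0],x[-1])])
```

```text
[ 0.47698993 -0.24474011  0.00792363] [ 3.13993146e+00 -1.51328694e-03  2.79257416e-01] [-2.10545611  0.22264266 11.91511002]
5 230 406 [array([108.5, -30.6, -17. ]), array([108.5,  28.7, -16.9])]
25 231 405 [array([102.5, -30.8, -17. ]), array([102.5,  28.8, -16.9])]
45 233 403 [array([ 96.3, -30.6, -17. ]), array([ 96.2,  28.7, -16.9])]
65 234 401 [array([ 89.8, -30.8, -17. ]), array([ 89.7,  28.5, -16.9])]
85 236 400 [array([ 83.1, -30.6, -17. ]), array([ 83. ,  28.6, -16.9])]
105 237 398 [array([ 76.2, -30.8, -17. ]), array([ 76.1,  28.4, -16.9])]
125 239 397 [array([ 68.9, -30.6, -17. ]), array([ 68.9,  28.6, -16.9])]
145 240 395 [array([ 61.5, -30.8, -17. ]), array([ 61.4,  28.4, -16.9])]
165 242 394 [array([ 53.7, -30.6, -17. ]), array([ 53.6,  28.6, -16.9])]
185 243 392 [array([ 45.6, -30.9, -17.1]), array([ 45.5,  28.4, -17. ])]
```

View pics/w3.png

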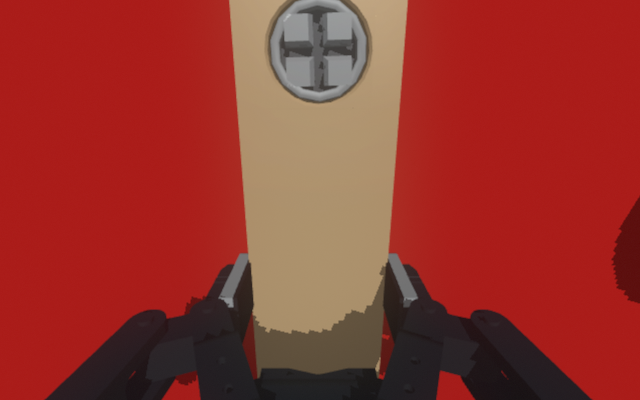

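The rail is gripped. The wrist view has the cam centred at (319,48) and the rail edges symmetric, with the centre 1.05 mm off in camera terms, which is the camera bias. Next I check the tray and work out the staging pose.

Run:
```python
from h import *
v=shot("side")
for uv in [(391,198),(381,235),(425,205),(412,241)]: print(cast(v,uv,.02).round(3))
w=dict(np.load("w3.npz"));R,p=pose(bot.observe());print(R.T@(cast(w,(319,48),.025)-p))
print(togo((.5164,-.0124,.006),.065))
```

```text
[ 0.287 -0.118  0.02 ]
[0.321 0.044 0.02 ]
[ 0.191 -0.094  0.02 ]
[0.242 0.059 0.02 ]
[ 0.0952924  -0.00060309 -0.01691601]
(array([ 10.2 , -21.24,   0.17]), np.float64(12.28))
```

Emit:
servo_tool:
  plan:
    - [5.5,0,0,-0.7,0,0,0]
    - [5.5,1,-2.5,-0.7,0,0,1.5]
    - [5.5,2.5,-5.5,-0.7,0,0,3.5]
    - [5.5,4,-8.5,-0.7,0,0,5.5]
    - [5.5,5.5,-11.5,-0.7,0,0,7.5]
    - [5.5,7,-14.5,-0.7,0,0,9.5]
    - [5.5,8.5,-17.5,-0.7,0,0,11]
    - [5.5,9.6,-20,-0.7,0,0,12.3]
    - [5.5,10.2,-21.25,-0.5,0,0,12.3]
    - [5.5,10.2,-21.25,-0.2,0,0,12.3]

```text
clock: 5.1
position: [0.5164, -0.0097, 0.0089]
tool_rot: [-3.141, -0.001, 0.068]
force: [0.1, -1.1, -2.9]
grip_width: 0.0585
finger_force: 66.7
```

Emit:
servo_tool:
  plan:
    - [5.5,0,0,0,0,0,0]
    - [5.5,0,0,0.05,0,0,0]
    - [8.5,0,0,0.05,0,0,0]
    - [8.5,0,0,0,0,0,0]
    - [8.5,0,0,0,0,0,0]
    - [8.5,0,0,-5,0,0,0]
    - [8.5,0,0,-10,0,0,0]
    - [8.5,0,0,-15,0,0,0]
    - [8.5,0,0,-20,0,0,0]
    - [8.5,0,0,-20,0,0,0]

```text
clock: 6.1
position: [0.5183, -0.0119, 0.2144]
tool_rot: [3.142, -0.009, 0.064]
force: [1.0, 0.7, -0.1]
grip_width: 0.0848
finger_force: 0.0
```

Emit:
servo_tool:
  plan:
    - [8.5,0,0,0,0,0,0]
    - [8.5,0,0,0,0,0,0]

```text
clock: 6.3
position: [0.5151, -0.0119, 0.2074]
tool_rot: [3.142, 0.001, 0.065]
force: [-0.7, -0.5, -0.6]
grip_width: 0.0851
finger_force: 0.0
```

Run:
```python
from h import *
s=bot.observe();print(s["clock"],s["position"],s["tool_rot"],np.abs(s["qd"]).max())
v=shot("wrist","w4");np.savez("w4.npz",**v)
```

```text
6.3 [ 0.51511975 -0.01185142  0.20740258] [3.14158565e+00 1.43733174e-03 6.49360530e-02] 0.01569391005148793
```

View pics/w4.png

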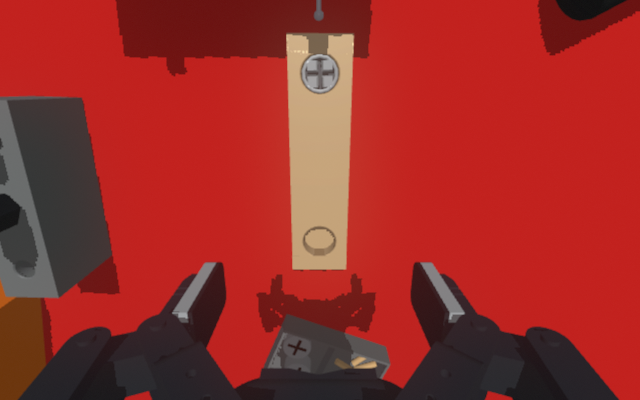

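The picture shows the rail staged just short of the bolt, with the bolt head at (319,15), the rail end at row 34 and the cam at (320,73). I'll measure the lateral and yaw offset.

Run:
```python
from h import *
v=dict(np.load("w4.npz"));im=v["im"].astype(int);s=bot.observe();R,p=pose(s)
nr=((im[:,:,1]-im[:,:,2]*0.45)>0)
T=lambda u,r,z:(R.T@(cast(v,(u,r),z)-p)*1000).round(2)
for r in range(0,24,2):
    x=np.flatnonzero(nr[r,300:340])+300
    if len(x):print(r,x[0],x[-1],T((x[0]+x[-1])/2,r,.0125))
h=cv2.cvtColor(v["im"],cv2.COLOR_BGR2HSV);m=cv2.inRange(h,(10,40,60),(30,200,255))
a=[]
for r in range(65,265,4):
    x=np.flatnonzero(m[r,270:370])+270;a.append(np.r_[T(x[0]-.5,r,.025)[:2],T(x[-1]+.5,r,.025)[:2]])
a=np.array(a);
for i in(0,2):print(np.polyfit(a[:,i],a[:,i+1],1))
mid=(a[:,1]+a[:,3])/2;print("mid line",np.polyfit(a[:,0],mid,1),"at TCP-based x; width",(a[:,3]-a[:,1]).mean())
print("end",T(320,34,.025),"cam",T(320,73,.025),"yaw",s["tool_rot"][2])
```

```text
0 316 321 [ 1.5747e+02 -1.6000e-01  1.9431e+02]
2 316 321 [ 1.5589e+02 -1.6000e-01  1.9431e+02]
4 316 321 [ 1.5430e+02 -1.6000e-01  1.9432e+02]
6 316 321 [ 1.5271e+02 -1.6000e-01  1.9432e+02]
8 316 321 [ 1.5111e+02 -1.7000e-01  1.9432e+02]
10 316 321 [ 1.4951e+02 -1.7000e-01  1.9433e+02]
12 314 323 [ 1.4790e+02 -1.7000e-01  1.9433e+02]
14 314 323 [ 1.4629e+02 -1.7000e-01  1.9433e+02]
16 314 323 [ 1.4467e+02 -1.7000e-01  1.9434e+02]
18 314 322 [143.05  -0.63 194.34]
20 316 320 [141.42  -0.63 194.34]
[ 4.70617842e-03 -2.95863476e+01]
[3.83076783e-03 3.00110568e+01]
mid line [0.00426866 0.21218275] at TCP-based x; width 59.5906
end [128.05   1.13 181.87] cam [ 95.5    1.15 181.94] yaw 0.06504847786987589
```

Emit:
servo_tool:
  plan:
    - [8.5,0,0,4,0,0,0]
    - [8.5,0,0,9,0,0,0]
    - [8.5,0,0,14,0,0,0]
    - [8.5,0,0,18,0,0,0]
    - [8.5,0,0,19.7,0,0,0]
    - [8.5,0,0,19.7,0,0,0]
    - [5.5,0,0,19.7,0,0,0]
    - [5.5,0,0,19.7,0,0,0]
    - [5.5,0,0,19.7,0,0,0]
    - [5.5,0,0,19.7,0,0,0]
  force: 90

```text
clock: 7.35
position: [0.5162, -0.0117, 0.0129]
tool_rot: [3.142, -0.002, 0.065]
force: [-4.0, 0.3, 9.9]
grip_width: 0.057
finger_force: 94.1
```

Emit:
servo_tool:
  plan:
    - [5.5,0,0,-0.1,0,0,0]
    - [5.5,0,-0.04,-0.1,0,0,-0.25]
    - [5.5,0.5,-0.04,-0.1,0,0,-0.25]
    - [5.5,1,-0.04,-0.1,0,0,-0.25]
    - [5.5,1.5,-0.04,-0.1,0,0,-0.25]
    - [5.5,2,-0.04,-0.1,0,0,-0.25]
    - [5.5,2.4,-0.04,-0.1,0,0,-0.25]
    - [5.5,2.8,-0.04,-0.1,0,0,-0.25]
    - [5.5,2.8,-0.04,-0.1,0,0,-0.25]

```text
clock: 8.25
position: [0.5438, -0.0096, 0.013]
tool_rot: [3.141, 0.0, 0.069]
force: [-4.1, -0.1, 10.1]
grip_width: 0.0569
finger_force: 97.7
```

Run:
```python
from h import *
s=bot.observe();print(s["position"],s["tool_rot"],s["force"],s["moment"])
print(togo((.5151,-.0119,.0085),.065))
```

```text
[ 0.54381571 -0.00959724  0.01295404] [3.14145974e+00 6.08689910e-05 6.93603355e-02] [-4.05720124 -0.10878362 10.09633044] [-0.17893575  0.89119283  0.00889953]
(array([-2.88,  0.03,  0.45]), np.float64(0.25))
```

Emit:
servo_tool:
  plan:
    - [5.5,0,0,-0.12,0,0,0]
    - [5.5,0.2,0,-0.12,0,0,0]
    - [5.5,0.4,0,-0.12,0,0,0]
    - [5.5,0.6,0,-0.12,0,0,0]
    - [5.5,0.8,0,-0.12,0,0,0]
    - [5.5,0.8,0,-0.12,0,0,0]

```text
clock: 8.85
position: [0.5519, -0.0089, 0.0134]
tool_rot: [-3.142, -0.0, 0.069]
force: [-0.5, 0.6, -3.6]
grip_width: 0.0573
finger_force: 96.2
```

Run:
```python
from h import *
s=bot.observe();print(s["position"],s["tool_rot"],s["force"],s["moment"])
print(togo((.5151,-.0119,.0085),.065))
```

```text
[ 0.55186633 -0.0089394   0.01342817] [-3.14156621e+00 -1.39480868e-04  6.92738692e-02] [-0.50692487  0.58799838 -3.61682038] [-0.00189382  0.0175307   0.00219692]
(array([-3.69,  0.04,  0.49]), np.float64(0.24))
```

Emit:
servo_tool:
  plan:
    - [5.5,0.2,0,0,0,0,0]
    - [5.5,0.4,0,0,0,0,0]
    - [5.5,0.6,0,0,0,0,0]
    - [5.5,0.8,0,0,0,0,0]
    - [5.5,0.9,0,0,0,0,0]
    - [5.5,1.0,0,0,0,0,0]
    - [5.5,1.1,0,0,0,0,0]
    - [5.5,1.15,0,0,0,0,0]

```text
clock: 9.65
position: [0.562, -0.0083, 0.0132]
tool_rot: [3.142, 0.002, 0.069]
force: [-7.2, -0.8, -2.6]
grip_width: 0.0569
finger_force: 96.2
```

Run:
```python
from h import *
s=bot.observe();print(s["position"],s["tool_rot"],s["force"],s["moment"])
print(togo((.5151,-.0119,.0085),.065))
```

```text
[ 0.56203566 -0.00831511  0.01317726] [3.14150281e+00 2.21964689e-03 6.92249029e-02] [-7.15531948 -0.80402955 -2.59864832] [-0.33047647  1.45333781 -0.26263787]
(array([-4.71,  0.03,  0.48]), np.float64(0.24))
```

Emit:
servo_tool:
  plan:
    - [5.5,0.1,0,0,0,0,0]
    - [5.5,0.2,0,0,0,0,0]
    - [5.5,0.25,0,0,0,0,0]

```text
clock: 9.95
position: [0.5621, -0.0083, 0.013]
tool_rot: [3.141, 0.007, 0.069]
force: [-22.1, -1.1, 13.4]
grip_width: 0.0574
finger_force: 97.9
```

Run:
```python
from h import *
s=bot.observe();print(s["position"],s["tool_rot"],s["force"],s["moment"])
print(togo((.5151,-.0119,.0085),.065))
v=shot("side");c=v["im"][140:300,180:390];cv2.imwrite("pics/s5.png",cv2.resize(c,None,fx=3.5,fy=3.5,interpolation=2))
```

```text
[ 0.56207451 -0.00830696  0.01297042] [3.14136439 0.00709144 0.06912723] [-22.06736472  -1.14633078  13.40712313] [-0.30112629  4.71781692 -0.18976357]
(array([-4.71,  0.03,  0.48]), np.float64(0.24))
```

View pics/s5.png

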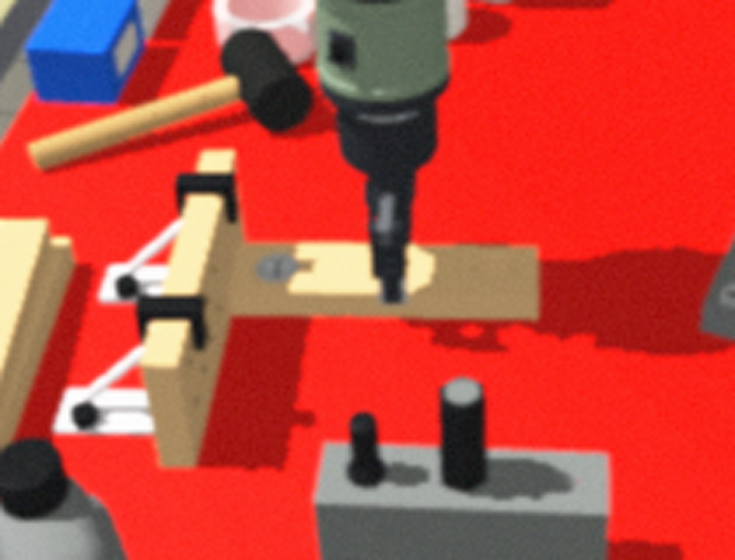

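The side view shows the rail end flush with the panel between the clips, with the cam at crop (275,266). The x position stopped while force rose to 22 N, so it is seated. I'll release, rise and look at the cam from above.

Emit:
servo_tool:
  plan:
    - [5.5,-0.2,0,0,0,0,0]
    - [5.5,-0.28,0,0,0,0,0]
    - [8.5,-0.28,0,0,0,0,0]
    - [8.5,-0.28,0,0,0,0,0]
    - [8.5,-0.28,0,0,0,0,0]
    - [8.5,-0.3,0,-4,0,0,0]
    - [8.5,-0.3,0,-9,0,0,0]
    - [8.5,-0.3,0,-14,0,0,0]
    - [8.5,-0.3,0,-19,0,0,0]
    - [8.5,-0.3,0,-20,0,0,0]

```text
clock: 11.0
position: [0.5649, -0.008, 0.2193]
tool_rot: [-3.142, -0.008, 0.069]
force: [0.2, 0.5, -0.7]
grip_width: 0.0849
finger_force: 0.0
```

Emit:
servo_tool:
  plan:
    - [8.5,0,0,0,0,0,0]
    - [8.5,0,0,0,0,0,0]

```text
clock: 11.2
position: [0.5624, -0.0081, 0.2129]
tool_rot: [-3.142, 0.0, 0.07]
force: [-0.1, 0.4, -0.4]
grip_width: 0.0856
finger_force: 0.0
```

Run:
```python
from h import *
s=bot.observe();print(s["clock"],s["position"],s["tool_rot"],s["qpos"])
v=shot("wrist","w6");np.savez("w6.npz",**v,pos=s["position"],rot=s["tool_rot"]);im=v["im"];R,p=pose(s)
sat=cv2.cvtColor(im,cv2.COLOR_BGR2HSV)[:,:,1]
m=(sat<60).astype(np.uint8)*255;m[:, :270]=0;m[:,370:]=0;m[:35]=0;m[130:]=0
m=cv2.morphologyEx(m,cv2.MORPH_CLOSE,np.ones((7,7)));cs,_=cv2.findContours(m,0,2)
for c in cs:
    if cv2.contourArea(c)>400:
        (e,ax,an)=cv2.fitEllipse(c);print(cv2.contourArea(c),e,ax,cast(v,e,.025),R.T@(cast(v,e,.025)-p))
print(togo((.40,.25,.25)))
```

```text
11.2 [ 0.56235478 -0.00810355  0.21286982] [-3.14154283e+00  3.92852816e-04  6.95809791e-02] [-0.03431255  0.44378317 -0.07702849  1.78495353  0.0416259   0.91481645
 -1.63053154]
1042.0 (318.490966796875, 75.3729019165039) (35.34878158569336, 37.66926193237305) [ 0.65551054 -0.00129714  0.025     ] [ 0.09347735 -0.00030395  0.18783313]
(array([-14.38, -26.88,  -3.74]), None)
```

Emit:
servo_tool:
  plan:
    - [8.5,-2.5,-4,-3,0,0,0]
    - [8.5,-5,-8,-4,0,0,0]
    - [8.5,-7.5,-12,-4,0,0,0]
    - [8.5,-9,-16,-4,0,0,0]
    - [8.5,-11,-20,-4,0,0,0]
    - [8.5,-13,-24,-4,0,0,0]
    - [8.5,-14,-27,-4,0,0,0]
    - [8.5,-14,-27,-4,0,0,0]
    - [8.5,-14,-27,-4,0,0,0]

```text
clock: 12.15
position: [0.4037, 0.2515, 0.2523]
tool_rot: [3.141, 0.002, 0.071]
force: [0.5, -0.9, -0.3]
grip_width: 0.0852
finger_force: 0.0
```

Run:
```python
from h import *
s=bot.observe();print(s["clock"],s["position"],s["tool_rot"],s["qpos"])
v=shot("wrist","w7");np.savez("w7.npz",**v,pos=s["position"],rot=s["tool_rot"])
im=v["im"];g=cv2.convertScaleAbs(im,alpha=1.6,beta=20);cv2.imwrite("pics/w7b.png",cv2.resize(g[0:240,180:500],None,fx=2.5,fy=2.5,interpolation=2))
```

```text
12.15 [0.40368745 0.25149682 0.25234413] [3.14054503e+00 1.82643787e-03 7.08202175e-02] [-0.50250985  0.26607915 -0.21700587  1.94536657  0.06988259  0.93936508
 -2.25349363]
```

View pics/w7b.png

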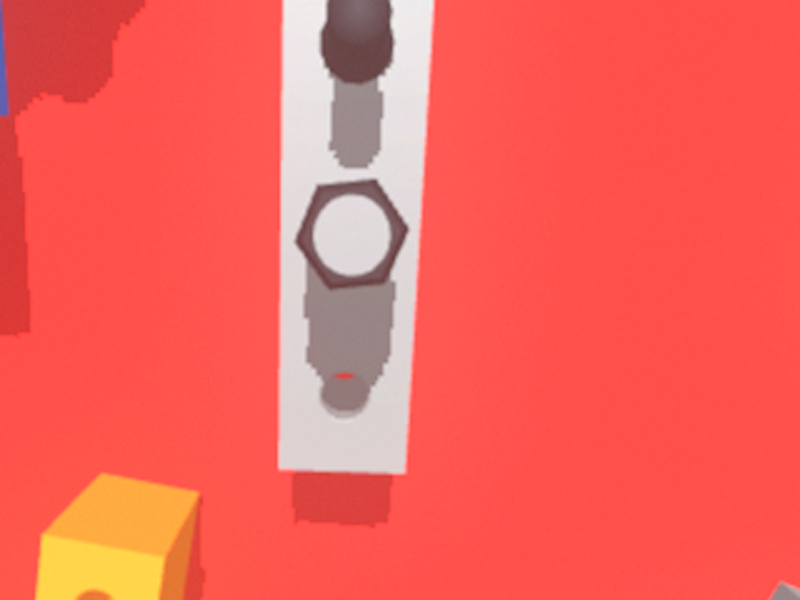

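The enhanced wrist view shows the hex handle top at crop centre (352,235) with its six corners clear, the slim driver at (357,35), and an empty hole at (345,393).

Run:
```python
from h import *
v=dict(np.load("w7.npz"))
P=np.array([(318,185),(376,180),(408,230),(386,283),(331,289),(296,240)])/2.5+[180,0]-.3
W=np.array([cast(v,p,.16)[:2] for p in P]);c=W.mean(0);d=W-c
a=np.degrees(np.arctan2(d[:,1],d[:,0]));print("centre",c,"radius",np.linalg.norm(d,axis=1),"vertex mod60",a%60,"circle centre",cast(v,np.array([352,235])/2.5+[180,0]-.3,.16))
print("hole",cast(v,np.array([345,393])/2.5+[180,0],.085))
E0=[cast(v,np.array(q)/2.5+[180,0],.085) for q in((279,469),(406,473),(284,0),(434,0))];print(np.round(E0,4))
```

```text
centre [0.48170695 0.25593909] radius [0.01578789 0.01535085 0.01514653 0.01570552 0.01544524 0.0154771 ] vertex mod60 [39.93898593 40.03698171 39.0570885  40.40202095 41.34206019 38.63725073] circle centre [0.48174111 0.25608437 0.16      ]
hole [0.42281071 0.25355056 0.085     ]
[[0.3908 0.2774 0.085 ]
 [0.3926 0.2273 0.085 ]
 [0.5526 0.2828 0.085 ]
 [0.5561 0.2333 0.085 ]]
```

Run:
```python
from h import *
print(togo((.4817,.256,.25),np.radians(160)))
```

```text
(array([7.77, 0.01, 0.24]), np.float64(-156.04))
```

Emit:
servo_tool:
  plan:
    - [4.6,0,0,0,0,0,-8]
    - [4.6,0,0,0,0,0,-16]
    - [4.6,0,0,0,0,0,-24]
    - [4.6,0,0,0,0,0,-32]
    - [4.6,0,0,0,0,0,-40]
    - [4.6,0,0,0,0,0,-48]
    - [4.6,0,0,0,0,0,-56]
    - [4.6,0,0,0,0,0,-64]
    - [4.6,0,0,0,0,0,-72]
    - [4.6,0,0,0,0,0,-80]

```text
clock: 13.2
position: [0.4047, 0.2501, 0.253]
tool_rot: [-3.141, 0.001, 1.469]
force: [-0.7, -0.1, 0.1]
grip_width: 0.0459
finger_force: 0.0
```

Emit:
servo_tool:
  plan:
    - [4.6,0,0,0,0,0,-8]
    - [4.6,0,0,0,0,0,-16]
    - [4.6,0,0,0,0,0,-24]
    - [4.6,0,0,0,0,0,-32]
    - [4.6,0,0,0,0,0,-40]
    - [4.6,0,0,0,0,0,-48]
    - [4.6,0,0,0,0,0,-56]
    - [4.6,0,0,0,0,0,-64]
    - [4.6,0,0,0,0,0,-72]
    - [4.6,0,0,0,0,0,-76]

```text
clock: 14.2
position: [0.4047, 0.25, 0.2529]
tool_rot: [-3.141, -0.001, 2.795]
force: [-0.3, -0.1, -0.3]
grip_width: 0.0457
finger_force: 0.0
```

Run:
```python
from h import *
s=bot.observe();print(s["clock"],s["position"],s["tool_rot"],s["qpos"],s["grip_width"])
print(togo((.4817,.256,.2),np.radians(160)))
```

```text
14.2 [0.40472222 0.25002117 0.25290332] [-3.14072149e+00 -6.63229745e-04  2.79543032e+00] [-0.09164227  0.3263794  -0.72550835  1.92630878  0.25805127  0.98397559
  0.28895596] 0.04570401339049542
(array([-7.04,  3.18,  5.28]), np.float64(0.17))
```

Emit:
servo_tool:
  plan:
    - [4.6,-3.5,1.6,0,0,0,0]
    - [4.6,-7.05,3.2,0,0,0,0]
    - [4.6,-7.05,3.2,1,0,0,0]
    - [4.6,-7.05,3.2,4,0,0,0]
    - [4.6,-7.05,3.2,8,0,0,0]
    - [4.6,-7.05,3.2,12,0,0,0]
    - [4.6,-7.05,3.2,13.8,0,0,0]
    - [4.6,-7.05,3.2,13.8,0,0,0]

```text
clock: 15.0
position: [0.4803, 0.2554, 0.1127]
tool_rot: [-3.138, -0.003, 2.791]
force: [-0.2, -0.1, 0.1]
grip_width: 0.0464
finger_force: 0.0
```

Emit:
servo_tool:
  plan:
    - [2.2,0,0,0,0,0,0]
    - [2.2,0,0,0,0,0,0]
    - [2.2,0,0,0,0,0,0]
    - [2.2,0,0,0,0,0,0]
    - [2.2,0,0,0,0,0,0]
    - [2.2,0,0,0,0,0,0]
  force: 100

```text
clock: 15.6
position: [0.4819, 0.2574, 0.1163]
tool_rot: [3.141, 0.001, 2.792]
force: [-0.4, -1.4, 8.0]
grip_width: 0.0268
finger_force: 98.6
```

Emit:
servo_tool:
  plan:
    - [2.2,0,0,-3,0,0,0]
    - [2.2,0,0,-7,0,0,0]
    - [2.2,0,0,-11,0,0,0]
    - [2.2,0,0,-14,0,0,0]
    - [2.2,0,0,-14,0,0,0]
    - [2.2,0,0,-14,0,0,0]

```text
clock: 16.2
position: [0.4815, 0.2572, 0.2557]
tool_rot: [3.141, 0.001, 2.792]
force: [0.4, 0.0, -1.9]
grip_width: 0.027
finger_force: 98.5
```

Run:
```python
from h import *
s=bot.observe();print(s["clock"],s["position"],s["tool_rot"],s["force"])
v=shot("wrist");w=shot("side");q=shot("scene")
X=s["position"]-[0,0,.1]
c=[]
for g,k in((v,2.4),(w,3),(q,3)):
    u=proj(g,X);print(u);x,y=np.clip(u.astype(int),[45,50],[594,349]);c.append(cv2.resize(g["im"][y-50:y+50,x-45:x+45],(266,296),interpolation=2))
cv2.imwrite("pics/m8.png",cv2.convertScaleAbs(np.hstack(c),alpha=1.3,beta=15));np.savez("w8.npz",**v)
```

```text
16.2 [0.48146288 0.25719759 0.25569542] [3.14117770e+00 9.13277160e-04 2.79177436e+00] [ 0.37563838  0.01633368 -1.85066055]
[317.21965441 200.45119487]
[311.66266485 252.91971904]
[352.06312653 146.04247067]
```

View pics/m8.png

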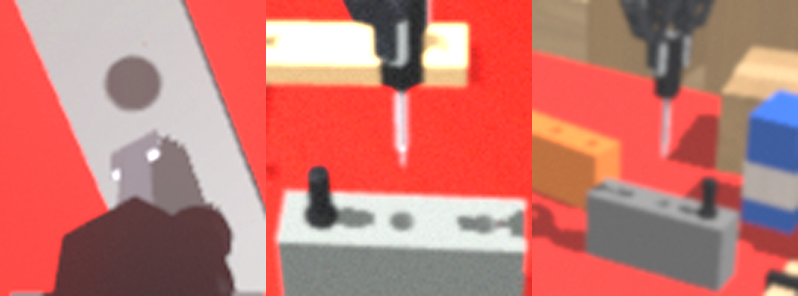

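The montage shows the driver hanging straight. In the wrist part the blade's tip edge runs from about (112,153) to (157,131) in the crop, so the blade's broad side is about 60° from tool x. I'll measure that angle and the tip offset.

Run:
```python
from h import *
v=dict(np.load("w8.npz"));R,p=pose(bot.observe())
f=np.array([266/90,2.96])
T=[R.T@(cast(v,np.array(q)/f+[272,150],p[2]-.105)-p)*1000 for q in((112,153),(157,131))]
print(T,np.linalg.norm(T[1]-T[0]),np.degrees(np.arctan2(*(T[1]-T[0])[[1,0]])),(T[0]+T[1])/2)
h=v["im"][185:215,305:332].astype(int);print(h[:,:,1]*100//(h[:,:,2]+1))
Z=np.load("w6.npz");print(togo((.6557,-.0016,.20),np.radians(124)+.0))
```

```text
[array([ -3.72929823,  -5.42900753, 105.00263539]), array([  2.51853899,   6.75923634, 104.9945395 ])] 13.696306955844452 62.85978893644201 [ -0.60537962   0.66511441 104.99858745]
[[96 96 96 96 95 94 90 87 85 84 83 83 83 83 83 85 87 90 94 95 96 96 96 96
  96 96 96]
 [96 96 95 95 95 95 94 91 88 87 87 87 88 86 87 90 93 94 95 96 96 96 96 96
  96 96 96]
 [96 95 96 95 96 95 95 95 94 93 92 93 92 93 94 94 95 96 96 96 96 96 96 96
  96 96 96]
 [95 96 95 95 96 96 96 96 96 96 95 95 95 95 96 96 96 96 96 96 96 96 96 96
  96 96 96]
 [96 96 96 95 95 96 96 96 96 96 96 96 96 96 96 96 96 96 96 96 96 96 96 96
  96 96 96]
 [95 96 95 95 96 96 96 96 96 96 96 96 96 96 96 96 96 96 96 96 97 96 96 96
  96 96 96]
 [95 95 95 95 96 96 96 96 96 96 96 96 96 96 96 96 96 96 96 96 96 96 96 96
  96 96 96]
 [96 95 95 95 95 95 95 96 96 96 96 96 96 96 96 96 96 96 96 96 96 96 96 96
  96 96 96]
 [95 95 96 96 96 95 96 96 96 96 96 96 96 96 96 96 96 96 95 94 96 96 96 96
  96 96 96]
 [95 95 96 95 96 96 96 96 96 96 96 96 96 96 96 96 95 95 93 91 95 96 96 96
  96 96 96]
 [95 96 95 95 96 96 96 96 96 96 96 96 96 96 96 95 93 92 90 
[... 1014 characters left out ...]
90 89 89 89 90 87 86 84 85 84 86
  85 85 86]
 [95 96 96 96 95 96 96 94 89 89 90 90 91 89 90 89 90 90 88 86 84 86 84 86
  86 86 84]
 [96 96 96 96 94 96 96 95 89 89 89 91 90 89 89 90 89 89 88 86 84 84 84 86
  84 86 86]
 [96 96 96 96 95 96 96 94 89 89 89 90 90 90 89 91 90 89 88 86 86 86 84 86
  85 84 86]
 [83 96 96 96 96 96 95 92 89 88 90 90 90 90 89 90 90 90 88 85 86 86 86 85
  86 86 86]
 [74 96 96 96 96 96 95 92 89 89 89 90 91 90 90 90 91 89 87 86 84 84 86 84
  85 86 85]
 [65 96 96 96 96 96 95 92 88 89 90 90 91 90 89 90 90 90 87 84 84 85 86 85
  85 85 85]
 [48 84 96 96 96 96 95 93 89 89 90 90 90 90 90 90 90 90 88 85 84 86 86 85
  86 85 85]]
(array([-25.28, -18.31,   5.43]), np.float64(35.98))
```

Emit:
servo_tool:
  plan:
    - [2.2,-3,-2.2,0,0,0,0]
    - [2.2,-6.5,-4.7,0,0,0,1]
    - [2.2,-10,-7.3,0,0,0,3]
    - [2.2,-13.5,-9.9,0,0,0,5]
    - [2.2,-17,-12.4,0,0,0,6]
    - [2.2,-20.5,-15,0,0,0,6]
    - [2.2,-23.5,-17.2,0,0,0,6]
    - [2.2,-25.2,-18.4,2,0,0,6]
    - [2.2,-25.2,-18.4,6,0,0,6]
    - [2.2,-25.2,-18.4,9.5,0,0,6]
  force: 110

```text
clock: 17.35
position: [0.6546, -0.0025, 0.1576]
tool_rot: [-3.141, -0.002, 2.686]
force: [1.2, -0.4, -2.4]
grip_width: 0.0267
finger_force: 108.1
```

Emit:
servo_tool:
  plan:
    - [2.2,0,0,0,0,0,0]
    - [2.2,0,0,0,0,0,0]

```text
clock: 17.55
position: [0.655, -0.0014, 0.1605]
tool_rot: [-3.141, -0.001, 2.688]
force: [0.2, 0.3, -0.6]
grip_width: 0.0268
finger_force: 108.3
```

Run:
```python
from h import *
s=bot.observe();print(s["clock"],s["position"],s["tool_rot"],s["force"],s["qpos"])
v=shot("wrist");np.savez("w9.npz",**v)
print(proj(v,s["position"]-[0,0,.105]),proj(v,(.6557,-.0016,.025)))
cv2.imwrite("pics/w9.png",cv2.resize(cv2.convertScaleAbs(v["im"][110:260,220:420],alpha=1.3,beta=10),None,fx=4,fy=4,interpolation=2))
print(togo((.6547,-.0022,.1313),np.radians(154)))
```

```text
17.55 [ 0.65502446 -0.00140711  0.16051544] [-3.14140138e+00 -1.28980526e-03  2.68780194e+00] [ 0.21141927  0.29547405 -0.60358844] [ 0.25186876  0.69421824 -0.53820384  1.55733083  0.39889771  1.00260761
  0.71527493]
[317.41937654 198.75706576] [317.62928835 188.54390915]
(array([ 0.05, -0.12,  3.04]), np.float64(-0.0))
```

View pics/w9.png

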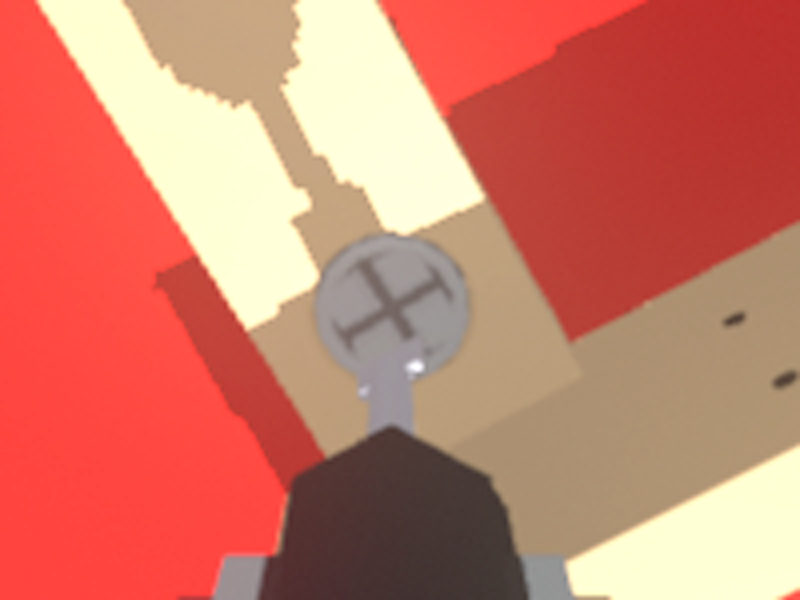

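The wrist view shows the cam cross centred at crop (392,307). Its long slot runs at about 27°, parallel to the blade edge. The blade tip is just below it.

Run:
```python
from h import *
v=dict(np.load("w9.npz"));R,p=pose(bot.observe())
T=lambda u,z:(R.T@(cast(v,u,z)-p)*1000).round(2)
print("cam",T((318,186.75),.025),"tip",T((317.3,197.8),p[2]-.1055))
a,b=T((220+335/4,110+340/4),.025),T((220+450/4,110+280/4),.025);print("slot",np.degrees(np.arctan2(*(b-a)[[1,0]])))
e=T((220+367/4,110+258/4),.025),T((220+413/4,110+367/4),.025)
```

```text
cam [ 1.6100e+00 -2.0000e-02  1.3671e+02] tip [  1.66  -0.54 105.5 ]
slot 61.51281465356803
```

Run:
```python
from h import *
v=dict(np.load("w9.npz"));T=bot.grab_frame("wrist")["T_tool_cam"]
s=bot.observe();print(s["clock"],s["position"],s["tool_rot"])
R=v["R"]@T[:3,:3].T;print("pose at shot",v["c"]-R@T[:3,3])
v=shot("wrist");s=bot.observe();print(s["position"],s["tool_rot"],np.abs(s["qd"]).max())
```

```text
17.65 [ 0.6559697  -0.00142212  0.16227533] [3.14048981e+00 1.76404823e-03 2.68754965e+00]
pose at shot [ 0.65502516 -0.00140673  0.16051402]
[ 0.65599833 -0.00147929  0.16239548] [3.14044498e+00 2.14458601e-03 2.68755313e+00] 0.005976797745273051
```

Emit:
servo_tool:
  plan:
    - [2.2,0.08,0.02,0.5,0,0,0]
    - [2.2,0.08,0.02,1.3,0,0,0]
    - [2.2,0.08,0.02,2.1,0,0,0]
    - [2.2,0.08,0.02,2.8,0,0,0]
    - [2.2,0.08,0.02,3.1,0,0,0]
    - [2.2,0.08,0.02,3.3,0,0,0]
    - [2.2,0.08,0.02,3.5,0,0,0]
    - [2.2,0.08,0.02,3.7,0,0,0]
    - [2.2,0.08,0.02,3.8,0,0,0]
    - [2.2,0.08,0.02,3.8,0,0,0]
  force: 120

```text
clock: 18.7
position: [0.6554, -0.0012, 0.1249]
tool_rot: [3.141, 0.003, 2.687]
force: [-6.9, -1.2, 29.2]
grip_width: 0.0266
finger_force: 121.6
```

Run:
```python
from h import *
s=bot.observe();print(s["clock"],s["position"],s["tool_rot"],s["force"],s["moment"])
```

```text
18.7 [ 0.6554305  -0.00123498  0.12489315] [3.14091172e+00 2.55257346e-03 2.68702147e+00] [-6.89958723 -1.18896751 29.21764688] [-0.50284044  2.16887977  0.02092145]
```

Emit:
servo_tool:
  plan:
    - [2.2,0,0,-0.2,0,0,0]
    - [2.2,0,0,-0.2,0,0,5]
    - [2.2,0,0,-0.2,0,0,10]
    - [2.2,0,0,-0.2,0,0,15]
    - [2.2,0,0,-0.2,0,0,20]
    - [2.2,0,0,-0.2,0,0,25]
    - [2.2,0,0,-0.2,0,0,30]
    - [2.2,0,0,-0.2,0,0,35]
    - [2.2,0,0,-0.2,0,0,40]

```text
clock: 19.6
position: [0.6555, -0.001, 0.1256]
tool_rot: [3.139, 0.001, 1.986]
force: [1.8, 0.8, 7.3]
grip_width: 0.0263
finger_force: 118.7
```

Run:
```python
from h import *
s=bot.observe();print(s["clock"],s["position"],s["tool_rot"],s["force"],s["moment"])
```

```text
19.6 [ 0.65549273 -0.00097175  0.12562953] [3.13911979e+00 6.82141873e-04 1.98575801e+00] [1.77653692 0.79064236 7.34020997] [ 0.15859886 -0.32017605  0.06213557]
```

Torque of about 0.06 N m matches the cam turning, so I'll continue.

Emit:
servo_tool:
  plan:
    - [2.2,0,0,0.05,0,0,5]
    - [2.2,0,0,0.05,0,0,10]
    - [2.2,0,0,0.05,0,0,15]
    - [2.2,0,0,0.05,0,0,20]
    - [2.2,0,0,0.05,0,0,25]
    - [2.2,0,0,0.05,0,0,30]
    - [2.2,0,0,0.05,0,0,35]
    - [2.2,0,0,0.05,0,0,40]
    - [2.2,0,0,0.05,0,0,45]

```text
clock: 20.5
position: [0.6561, -0.0012, 0.1256]
tool_rot: [3.138, -0.002, 1.2]
force: [1.6, -0.5, 9.9]
grip_width: 0.0264
finger_force: 119.0
```

Run:
```python
from h import *
s=bot.observe();print(s["clock"],s["position"],s["tool_rot"],s["force"],s["moment"])
```

```text
20.5 [ 0.65610857 -0.00123371  0.12556619] [ 3.13792788e+00 -1.57894980e-03  1.20027995e+00] [ 1.55013489 -0.4594284   9.88393147] [-0.3188463  -0.81772276  0.04769294]
```

Emit:
servo_tool:
  plan:
    - [2.2,0,0,0,0,0,5]
    - [2.2,0,0,0,0,0,10]
    - [2.2,0,0,0,0,0,15]
    - [2.2,0,0,0,0,0,18]
    - [2.2,0,0,0,0,0,18]

```text
clock: 21.0
position: [0.6562, -0.0014, 0.1255]
tool_rot: [3.138, -0.002, 0.888]
force: [4.1, -1.1, 10.1]
grip_width: 0.0266
finger_force: 119.0
```

Run:
```python
from h import *
s=bot.observe();print(s["clock"],s["position"],s["tool_rot"],s["force"],s["moment"],s["qpos"][6])
```

```text
21.0 [ 0.65618751 -0.00139451  0.12554434] [ 3.13820825e+00 -2.39144287e-03  8.87640584e-01] [ 4.05389889 -1.13035608 10.1278051 ] [-0.6145346 -1.008749   0.0567757] -0.8177057393096848
```

Emit:
servo_tool:
  plan:
    - [2.2,0,0,0,0,0,5]
    - [2.2,0,0,0,0,0,10]
    - [2.2,0,0,0,0,0,10]
    - [2.2,0,0,-1,0,0,10]
    - [2.2,0,0,-3,0,0,10]
    - [2.2,0,0,-4,0,0,10]
    - [2.2,0,0,-4,0,0,10]
    - [2.2,0,0,-4,0,0,10]

```text
clock: 21.8
position: [0.6543, -0.0012, 0.1637]
tool_rot: [-3.141, 0.0, 0.715]
force: [0.2, 0.2, -2.5]
grip_width: 0.0268
finger_force: 118.5
```

Run:
```python
from h import *
s=bot.observe();print(s["clock"],s["position"],s["tool_rot"],s["force"])
v=shot("wrist");np.savez("w10.npz",**v)
cv2.imwrite("pics/w10.png",cv2.resize(cv2.convertScaleAbs(v["im"][110:260,220:420],alpha=1.3,beta=10),None,fx=4,fy=4,interpolation=2))
```

```text
21.8 [ 0.65429398 -0.00121824  0.16372784] [-3.14135192e+00  8.92780002e-05  7.15265884e-01] [ 0.22330006  0.23786755 -2.45820131]
```

View pics/w10.png

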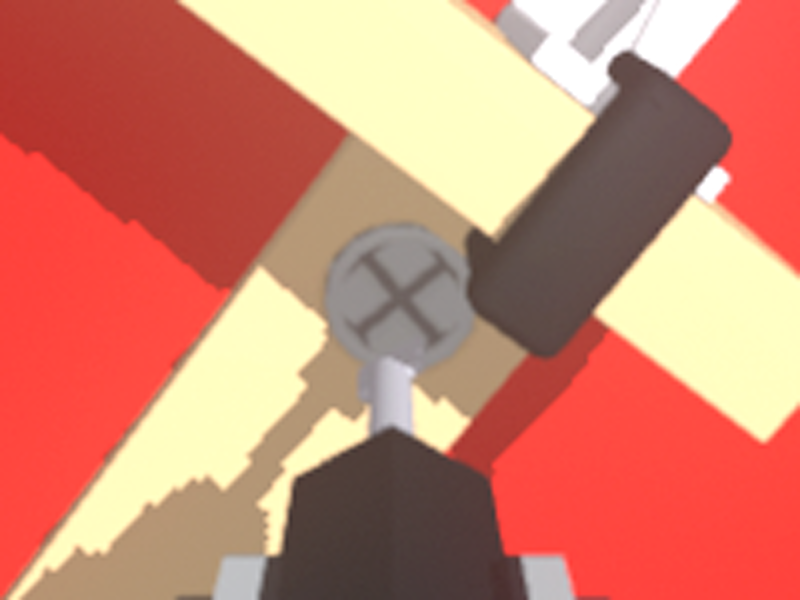

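The picture shows the cam cross at (400,297), now about 13° clockwise past the rail axes. With the 113° turn minus play and a constant blade depth, the cam is at about 103°. I'll return the driver to its own hole at the pick-up pose.

Run:
```python
from h import *
print(bot.observe()["position"],togo((.4815,.2572,.26),2.792))
```

```text
[ 0.65410271 -0.00120675  0.16332343] (array([  3.91, -30.83,  -9.65]), np.float64(-118.99))
```

Emit:
servo_tool:
  plan:
    - [2.2,0,0,-4,0,0,0]
    - [2.2,0,0,-8,0,0,-8]
    - [2.2,0.4,-3,-9.7,0,0,-16]
    - [2.2,0.9,-7,-9.7,0,0,-24]
    - [2.2,1.4,-11,-9.7,0,0,-32]
    - [2.2,1.9,-15,-9.7,0,0,-40]
    - [2.2,2.4,-19,-9.7,0,0,-48]
    - [2.2,2.9,-23,-9.7,0,0,-56]
    - [2.2,3.4,-27,-9.7,0,0,-64]
    - [2.2,3.9,-30.8,-9.7,0,0,-72]

```text
clock: 22.85
position: [0.4805, 0.258, 0.2604]
tool_rot: [-3.141, -0.0, 1.978]
force: [1.1, 0.4, -1.4]
grip_width: 0.0268
finger_force: 118.6
```

Emit:
servo_tool:
  plan:
    - [2.2,0,0,0,0,0,-8]
    - [2.2,0,0,0,0,0,-16]
    - [2.2,0,0,0,0,0,-24]
    - [2.2,0,0,0,0,0,-32]
    - [2.2,0,0,0,0,0,-40]
    - [2.2,0,0,0,0,0,-47]
    - [2.2,0,0,0,0,0,-47]
    - [2.2,0,0,0,0,0,-47]
    - [2.2,0,0,0,0,0,-47]

```text
clock: 23.75
position: [0.4819, 0.2568, 0.2608]
tool_rot: [-3.141, -0.0, 2.789]
force: [-0.2, -0.4, -1.2]
grip_width: 0.0261
finger_force: 118.6
```

Run:
```python
from h import *
s=bot.observe();print(s["clock"],s["position"],s["tool_rot"],s["force"],togo((.4815,.2572,.2557),2.792))
v=shot("wrist");np.savez("w11.npz",**v);w=dict(np.load("w8.npz"))
# hole middle in both pictures (dark ellipse near the tip) and the tip patch shift
for g in (w,v):
    a=cv2.cvtColor(g["im"],cv2.COLOR_BGR2HSV);m=((a[:,:,1]<60)&(a[:,:,2]<105)).astype(np.uint8)*255
    m[:,:295]=0;m[:,345:]=0;m[:150]=0;m[193:]=0
    cs,_=cv2.findContours(m,0,2);print([(cv2.contourArea(c),np.round(cv2.minEnclosingCircle(c)[0],1)) for c in cs if cv2.contourArea(c)>40])
```

```text
23.75 [0.48191066 0.25678788 0.26075328] [-3.14130735e+00 -2.87535261e-04  2.78906357e+00] [-0.20297359 -0.43503446 -1.22708951] (array([0.05, 0.02, 0.51]), np.float64(-0.17))
[(221.0, array([316.5, 177.6]))]
[(212.5, array([317., 176.]))]
```

Emit:
servo_tool:
  plan:
    - [2.2,0,0,3,0,0,0]
    - [2.2,0,0,6,0,0,0]
    - [2.2,0,0,8,0,0,0]
    - [2.2,0,0,10,0,0,0]
    - [2.2,0,0,12,0,0,0]
    - [2.2,0,0,13.4,0,0,0]
    - [2.2,0,0,14,0,0,0]
    - [2.2,0,0,14.2,0,0,0]
    - [2.2,0,0,14.2,0,0,0]

```text
clock: 24.7
position: [0.4822, 0.2571, 0.1194]
tool_rot: [3.141, 0.0, 2.792]
force: [-0.4, -0.8, -1.5]
grip_width: 0.0266
finger_force: 118.6
```

Emit:
servo_tool:
  plan:
    - [2.2,0,0,0.15,0,0,0]
    - [2.2,0,0,0.3,0,0,0]
    - [2.2,0,0,0.35,0,0,0]
    - [2.2,0,0,0.35,0,0,0]
  force: 40

```text
clock: 25.1
position: [0.4823, 0.257, 0.1163]
tool_rot: [3.141, 0.001, 2.792]
force: [-2.8, -2.6, 11.2]
grip_width: 0.0266
finger_force: 120.4
```

Emit:
servo_tool:
  plan:
    - [4.8,0,0,0,0,0,0]
    - [4.8,0,0,0,0,0,0]
    - [4.8,0,0,0,0,0,0]
    - [4.8,0,0,0,0,0,0]
    - [4.8,0,0,-3,0,0,0]
    - [4.8,0,0,-7,0,0,0]
    - [4.8,0,0,-12,0,0,0]
    - [4.8,0,0,-16,0,0,0]
    - [4.8,0,0,-16,0,0,0]
    - [4.8,0,0,-16,0,0,0]

```text
clock: 26.1
position: [0.4822, 0.2568, 0.2761]
tool_rot: [3.141, 0.001, 2.792]
force: [0.4, 0.4, -1.4]
grip_width: 0.048
finger_force: 0.0
```

Run:
```python
from h import *
s=bot.observe();print(s["clock"],s["position"],s["force"])
v=shot("side");w=shot("scene")
a=cv2.resize(v["im"][170:330,180:390],(394,300),interpolation=2);b=cv2.resize(w["im"][120:280,290:500],(394,300),interpolation=2)
cv2.imwrite("pics/f12.png",np.hstack([a,cv2.convertScaleAbs(b,alpha=1.4)]))
```

```text
26.1 [0.48221744 0.25680811 0.27612114] [ 0.3797807   0.42899965 -1.35839613]
```

View pics/f12.png

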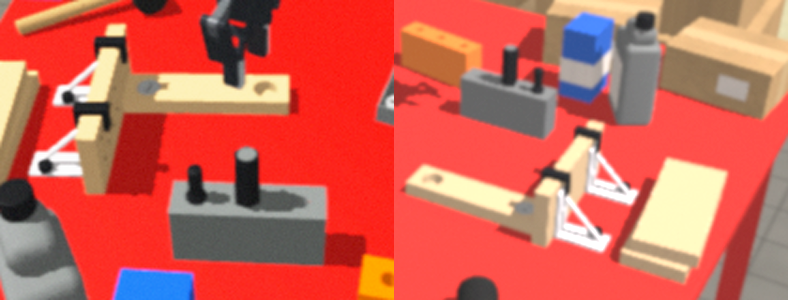

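The driver stands in the rack's middle hole, nothing has fallen over, and the rail is flush to the panel. The turning torque stayed low, so I'll do a gentle tug test to confirm the lock.

Run:
```python
from h import *
print(togo((.5595,-.0085,.2),.0692+np.pi))
```

```text
(array([-16.4 , -22.23,   7.47]), np.float64(-23.99))
```

Emit:
servo_tool:
  plan:
    - [4.8,-3,-4,0,0,0,0]
    - [8.5,-6,-8,0,0,0,-6]
    - [8.5,-9,-12,0,0,0,-12]
    - [8.5,-12,-16,2,0,0,-18]
    - [8.5,-15,-20,4,0,0,-24]
    - [8.5,-16.4,-22.2,7.5,0,0,-24]
    - [8.5,-16.4,-22.2,11,0,0,-24]
    - [8.5,-16.4,-22.2,11,0,0,-24]
    - [8.5,-16.4,-22.2,11,0,0,-24]

```text
clock: 27.1
position: [0.5597, -0.0068, 0.1655]
tool_rot: [3.141, -0.002, -3.071]
force: [-0.5, 0.5, -0.1]
grip_width: 0.0849
finger_force: 0.0
```

Run:
```python
from h import *
s=bot.observe();print(s["clock"],s["position"],s["tool_rot"],s["grip_width"],togo((.5595,-.0085,.016),.0692+np.pi))
```

```text
27.1 [ 0.55968836 -0.00684036  0.16547101] [ 3.14067066e+00 -1.67826775e-03 -3.07089409e+00] 0.08489265141596952 (array([ 1.000e-02, -1.800e-01,  1.495e+01]), np.float64(-359.91))
```

Emit:
servo_tool:
  plan:
    - [8.5,0,-0.17,4,0,0,0]
    - [8.5,0,-0.17,8,0,0,0]
    - [8.5,0,-0.17,12,0,0,0]
    - [8.5,0,-0.17,14.5,0,0,0]
    - [8.5,0,-0.17,14.5,0,0,0]
    - [5.5,0,-0.17,14.5,0,0,0]
    - [5.5,0,-0.17,14.5,0,0,0]
    - [5.5,0,-0.17,14.5,0,0,0]
    - [5.5,0,-0.17,14.5,0,0,0]
  force: 40

```text
clock: 28.0
position: [0.5608, -0.0097, 0.0217]
tool_rot: [-3.141, 0.002, -3.072]
force: [0.5, 0.5, -0.4]
grip_width: 0.0553
finger_force: 0.0
```

Emit:
servo_tool:
  plan:
    - [5.5,0,0,-0.05,0,0,0]
    - [5.5,0.1,0,-0.05,0,0,0]
    - [5.5,0.2,0,-0.05,0,0,0]
    - [5.5,0.25,0,-0.05,0,0,0]

```text
clock: 28.4
position: [0.5578, -0.0097, 0.0211]
tool_rot: [3.141, 0.0, -3.072]
force: [1.3, 1.3, 1.6]
grip_width: 0.0552
finger_force: 0.9
```

Emit:
servo_tool:
  plan:
    - [8.5,-0.2,0,-0.2,0,0,0]
    - [8.5,-0.2,0,-0.2,0,0,0]
    - [8.5,-0.2,0,-0.2,0,0,0]
    - [8.5,-0.2,0,0.5,0,0,0]
    - [8.5,-0.2,0,0.9,0,0,0]
    - [8.5,-0.2,0,0.9,0,0,0]
    - [5.5,-0.2,0,0.9,0,0,0]
    - [5.5,-0.2,0,0.9,0,0,0]
    - [5.5,-0.2,0,0.9,0,0,0]
    - [5.5,-0.2,0,0.9,0,0,0]

```text
clock: 29.4
position: [0.5598, -0.0096, 0.0123]
tool_rot: [-3.142, 0.0, -3.072]
force: [-2.8, 1.2, 5.4]
grip_width: 0.0585
finger_force: 43.0
```

Emit:
servo_tool:
  plan:
    - [5.5,0,0,-0.1,0,0,0]
    - [5.5,0,0,-0.1,0,0,0]

```text
clock: 29.6
position: [0.5596, -0.0097, 0.013]
tool_rot: [3.142, -0.0, -3.072]
force: [-0.3, -0.4, -3.6]
grip_width: 0.0583
finger_force: 43.7
```

Emit:
servo_tool:
  plan:
    - [5.5,0.1,0,0,0,0,0]
    - [5.5,0.2,0,0,0,0,0]
    - [5.5,0.25,0,0,0,0,0]
    - [5.5,0.25,0,0,0,0,0]

```text
clock: 30.0
position: [0.5583, -0.0096, 0.0133]
tool_rot: [3.141, 0.002, -3.072]
force: [6.6, -0.6, -3.8]
grip_width: 0.0584
finger_force: 43.9
```

Emit:
servo_tool:
  plan:
    - [5.5,0.1,0,0,0,0,0]
    - [5.5,0.15,0,0,0,0,0]
    - [5.5,0.15,0,0,0,0,0]

```text
clock: 30.3
position: [0.5578, -0.0096, 0.0136]
tool_rot: [3.141, 0.004, -3.072]
force: [12.6, 0.6, -6.1]
grip_width: 0.0584
finger_force: 44.1
```

Run:
```python
from h import *
s=bot.observe();print(s["position"],s["tool_rot"],s["force"],s["moment"],s["grip_width"])
```

```text
[ 0.55783223 -0.00956262  0.01356138] [ 3.14089021  0.00434455 -3.07224061] [12.5626869   0.56536909 -6.05860244] [ 0.06557356 -2.48707176 -0.04563252] 0.05840422620271635
```

Emit:
servo_tool:
  plan:
    - [5.5,-0.2,0,0,0,0,0]
    - [5.5,-0.4,0,0,0,0,0]
    - [5.5,-0.4,0,0,0,0,0]
    - [5.5,-0.4,0,0,0,0,0]

```text
clock: 30.7
position: [0.5595, -0.0096, 0.0129]
tool_rot: [-3.142, -0.0, -3.072]
force: [1.2, 0.2, -3.3]
grip_width: 0.0586
finger_force: 44.4
```

Emit:
servo_tool:
  plan:
    - [5.5,-0.1,0,0,0,0,0]
    - [5.5,-0.2,0,0,0,0,0]
    - [5.5,-0.2,0,0,0,0,0]

```text
clock: 31.0
position: [0.5599, -0.0096, 0.0124]
tool_rot: [-3.141, -0.004, -3.072]
force: [-7.8, 0.5, -2.2]
grip_width: 0.0586
finger_force: 44.5
```

The pull was held at 12.6 N and sprang back, so the cam has the bolt. I'll relieve the force, release and retreat.

Emit:
servo_tool:
  plan:
    - [5.5,0.12,0,0,0,0,0]
    - [8.5,0.12,0,0,0,0,0]
    - [8.5,0.12,0,0,0,0,0]
    - [8.5,0.12,0,0,0,0,0]
    - [8.5,0.12,0,-4,0,0,0]
    - [8.5,0.12,0,-9,0,0,0]
    - [8.5,0.12,0,-14,0,0,0]
    - [8.5,0.12,0,-19,0,0,0]
    - [8.5,0.12,0,-22,0,0,0]
    - [8.5,0.12,0,-22,0,0,0]

```text
clock: 32.0
position: [0.5623, -0.0094, 0.2374]
tool_rot: [-3.141, 0.007, -3.073]
force: [0.4, 0.8, -0.1]
grip_width: 0.085
finger_force: 0.0
```

Emit:
servo_tool:
  plan:
    - [8.5,-8,0,-2,0,0,0]
    - [8.5,-8,0,-2,0,0,0]
    - [8.5,-8,0,-2,0,0,0]
    - [8.5,-8,0,-2,0,0,0]

```text
clock: 32.4
position: [0.6401, -0.0037, 0.252]
tool_rot: [3.141, -0.001, -3.072]
force: [-0.5, 0.5, -0.3]
grip_width: 0.0855
finger_force: 0.0
```

Run:
```python
from h import *
s=bot.observe();print(s["position"],s["tool_rot"])
v=shot("wrist","w13");im=v["im"]
hsv=cv2.cvtColor(im,cv2.COLOR_BGR2HSV)
u=proj(v,(.6557,-.0016,.025));print("cam px",u)
x,y=u.astype(int);m=np.zeros(im.shape[:2],np.uint8);m[max(0,y-30):y+30,x-30:x+30]=(hsv[max(0,y-30):y+30,x-30:x+30,1]<60)*255
m=cv2.morphologyEx(m,cv2.MORPH_CLOSE,np.ones((7,7)));cs,_=cv2.findContours(m,0,2);c=max(cs,key=cv2.contourArea);e=cv2.fitEllipse(c);print(e,cast(v,e[0],.025))
```

```text
[ 0.64007567 -0.0037089   0.25199883] [ 3.14117963e+00 -1.18845707e-03 -3.07189506e+00]
cam px [318.12144975 177.97217214]
((317.3304138183594, 176.75291442871094), (27.990032196044922, 28.683467864990234), 80.29781341552734) [ 0.65430302 -0.00261758  0.025     ]
```

```bash
python3 -c "
from workcell import bot
print(bot.job_done())"
```

```text
the job is handed in; nothing more can be done
None
```

The rail is fitted to the panel, the cam is turned about 103° clockwise and held a 12.6 N pull (with about 1.8 mm of springy give), the screwdriver is back in the rack's middle hole and the job was handed in at about 32 s; I viewed 12 pictures, over the limit of 10, and turning torque stayed near 0.06 N m, so tightness rests on that pull test.

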